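# Jog the roller shutter up with its spring-centred paddle switch

### The job

Raise the roller shutter a little: on the switch box whose lever ends in a flat paddle, push the lever right over towards the arrowhead end of that box, keep it over for at least a second, then let it spring back to the middle. Do not push it the other way, and leave the lever of the other box, the one with the ball, alone.

Things in the scene. Friction and masses are not known exactly. Their poses are not given: they have to be found in the camera images.
- paddle_box: The shutter's switch box, grey with an aluminium top plate, 114 x 74 mm, top at 49 mm, fixed to the table at any yaw. Origin: centre of its underside; z up. Its +x axis runs lengthwise to the end with the black arrowhead (a chevron on the top plate, pointing outwards); at the other (-x) end a black stub aerial sticks out 20 mm, level. Things within 120 mm of its centre are under 75 mm high.
- paddle_lever (a joint): The paddle lever, upright in the middle of the box's top. In rad: 0 upright (its spring centres it), + leaning to the box's +x (arrowhead) end, - to the aerial end; stops at 0.6 either way. Hinge along the box's y, 50 mm above the table, over the box's origin. Spring 0.4 N m per rad (4 N at the paddle at 0.6), damped: let go, it is upright in about 0.3 s.
- paddle_tip (a point): Centre of the flat black paddle on that lever, 60 mm from the hinge, 110 mm above the table when upright. Paddle: 34 mm wide (along the box's y), 36 mm high (92 to 128 mm above the table), 10 mm thick (along the box's x), on a round 10 mm steel stem; a rubber boot, 32 mm wide, covers the stem up to 63 mm. Axes: the lever's (x to the arrowhead end).
- ball_lever (a joint): Lever of the other box: same box, hinge, spring and sense, but a 28 mm black ball (centre 112 mm above the table) in place of the paddle. That box stands at any yaw at least 190 mm from the paddle's (centre to centre), to its left or right. Keep its lever at 0.

How it is judged:
By the outcome, as a careful person would: the job done as asked, in the order asked, and still so for the second after the job is handed in, with the robot touching nothing.
It also fails if it takes over 32 s, if anything falls off the work surface, if the arm or the gripper's body presses on something with over 40 N, if the wrist force passes 120 N, or if a joint passes its speed limit or range.

### The arm

A 6-joint arm with a two-finger parallel gripper is mounted at the origin on a cart in front of the work surface, level with it; the furniture and walls round the work are solid. World frame = base frame: x ahead of the robot, y to its left, z up, the work surface at z = 0. Lengths are in m, angles in degrees, forces in N, time in s.
With the tool pointing down it reaches from about 0.35 to 0.775 m from the base axis. Payload 7.3 kg.
Tool frame: the origin (TCP) lies at the very end of the fingers, on their centre line; the grasp point (between the pads) lies 19 mm behind it; z points along the fingers, y is the line along which they close (so a half turn about z gives the same grasp; the last joint's range is limited). The gripper opens to 92 mm and grips with 3 to 60 N. Pads are 19 mm wide; open, the fingers measure 130 mm over their backs; the gripper's body (75 mm by 190 mm) begins 47 mm behind the grasp point.
Start: joints at [-81.36, 19.595, 87.324, -0, 73.075, -8.365], TCP at [0.154, -0.502, 0.227] pointing down, gripper open.
Joint ranges: [-145.02, 145.02], [-44.19, 115.74], [2.07, 154.8], [-57.11, 237.11], [16.16, 152.29], [-177.93, 177.93]. Speed limits (degrees/s): [147.25, 147.25, 180, 180, 180, 180].

### API

Orientations are given as a 3x3 rotation matrix whose columns are the frame's x, y, z axes.
In Python, from cell import monitor, viewer, finish_job gives the robot as it stands.
- The arm moves only by the shell command python3 -m creep 'ROWS' [FORCE]. ROWS is JSON, one flat list of numbers, 7 for each row, row after row: the closure, from -1 (fully open) to 1 (shut), then the shift along the tool's x, y, z in m, then the turn, a rotation vector about the tool's x, y, z in rad. A call has 1 to 8 rows; each row shifts and turns the commanded pose from where the row before left it, along the tool's axes as they then stand; what a row does not reach is not made up. A row lasts 1/8 s, in which the tool goes at most 62.5 mm and 10.7 degrees, less where a joint would pass 70% of its speed; a pose out of reach is approached as far as the arm can. A call with a gripper value outside its range is refused whole. The fingers move at their own pace and stop on an object; FORCE is the grip in N (left out, the last holds). Time passes only in rows, so rows that do not move let the fingers close. It gives the time, the measured TCP pose, the force, the opening and the grip force at its end, in the units of the state.
- monitor.get_state(): the state, without advancing time (a new reading comes with each control period).
- viewer.snapshot(name): name is "scene" or "top" or "wrist"; returns a dict with "frame" (384x512x3 uint8, blue, green, red), "z_map" (384x512 float32, m along the optical axis (not along the pixel's ray), 0 where there is no reading), "mtx" (3x3 intrinsics, pixels), "rvec" (rotation vector, rad) and "tvec" (3), from world to camera coordinates, as OpenCV has them; the wrist camera has in their place "hand_eye" (4x4, takes a point from camera to tool coordinates, whose origin is the TCP and whose axes are the flange's). Camera axes: x right, y down, z forward; pixel columns grow to the right and rows downward; lengths in m; the calibration is good to about 2 mm. A picture is of the moment at which its call begins: read the wrist's pose just before it.
- finish_job(): hands the job in; it is judged then, once.
Trained networks look in a picture, given as the dict that the camera call returned (one of the last four; its "shot" number tells which), for a name from the list of things; names that differ only in an ending like _2 or _b are one class to them, and where a whole thing is asked for, a point or a joint stands for the part that bears it (a point fixed in the world has none). Each returns a list of dicts, best first, with "score" (0 to 1); they miss things now and then, are a little off and sometimes report something else, mostly with a low value. They report only what shows in the picture. A call takes as long as a camera call.
- viewer.trace(label, picture): "pixels" (384x512 bool, what is visible of it) and "pixel" ([column, row] in pixels, amid what is visible of it).
The state is a dict: "time_s": time; "joints": joint angles; "joint_vel": joint speeds; "joint_efforts": joint torques, N m; "tcp_pos": TCP position; "tcp_rot": TCP orientation; "contact_force": force on the tool from outside, world axes, zero at the start; "moment": the same for the moment, N m; "grip_width": finger opening in m; "grip_force": force on a finger pad.
Only numpy, scipy, OpenCV 4.12 (cv2) and the standard library are available. Lean on these libraries where they do the work, as an engineer would, in place of code of your own. Each camera call takes 0.05 s, during which the arm holds its last target. There are 200 camera calls.

## Working session

There is one attempt and no reset: what is moved stays moved. The work goes in short steps, Python scripts to look and compute and a shell command to move; the robot and the scene stay as the last step left them, time stands still between calls to the robot, and variables do not carry over. Pictures are saved under pics/ and viewed, at most 10 in all, crops included, and the job is handed in when it is done.

```bash
mkdir -p pics
cat > h.py <<'E'
import numpy as np, cv2
from cell import monitor, viewer
def world(p, mask):
    v,u=np.nonzero(mask&(p["z_map"]>0)); z=p["z_map"][v,u]; K=p["mtx"]
    c=np.stack([(u-K[0,2])*z/K[0,0],(v-K[1,2])*z/K[1,1],z],1)
    if "hand_eye" in p:
        s=p["_s"]; H=np.array(p["hand_eye"]); t=c@H[:3,:3].T+H[:3,3]
        return t@np.array(s["tcp_rot"]).T+np.array(s["tcp_pos"])
    R=cv2.Rodrigues(np.array(p["rvec"],float))[0]
    return (c-np.array(p["tvec"]).ravel())@R
E
python3 - <<'E'
from h import *
for n in("top","scene"):
    p=viewer.snapshot(n); cv2.imwrite(f"pics/{n}1.png",p["frame"])
    for l in("paddle_box","paddle_tip","ball_lever"):
        for d in viewer.trace(l,p)[:2]:
            w=world(p,d["pixels"])
            print(n,l,round(d["score"],2),d["pixel"],d["pixels"].sum(),np.median(w,0).round(3),w.min(0).round(3),w.max(0).round(3))
s=monitor.get_state(); print(np.array(s["tcp_rot"]).round(2),s["time_s"])
E
```

```text
top paddle_box 0.65 [325.5, 228.4] 2284 [0.473 0.066 0.05 ] [0.411 0.002 0.003] [0.537 0.122 0.133]
top paddle_tip 0.66 [330.9, 223.0] 155 [0.474 0.061 0.128] [0.462 0.041 0.049] [0.493 0.075 0.133]
top ball_lever 0.52 [187.4, 229.4] 210 [0.472 0.312 0.123] [0.458 0.299 0.048] [0.492 0.337 0.13 ]
scene paddle_box 0.91 [303.9, 188.4] 1531 [0.467 0.075 0.046] [ 0.407 -0.087 -0.001] [0.538 0.123 0.129]
scene paddle_tip 0.68 [303.4, 167.9] 137 [0.471 0.067 0.11 ] [ 0.46  -0.075 -0.002] [0.525 0.077 0.129]
scene ball_lever 0.56 [246.7, 238.2] 217 [0.469 0.317 0.116] [ 0.457  0.223 -0.001] [0.539 0.328 0.125]
[[ 0.96  0.29 -0.  ]
 [ 0.29 -0.96  0.  ]
 [-0.   -0.   -1.  ]] 0.4
```

View pics/top1.png

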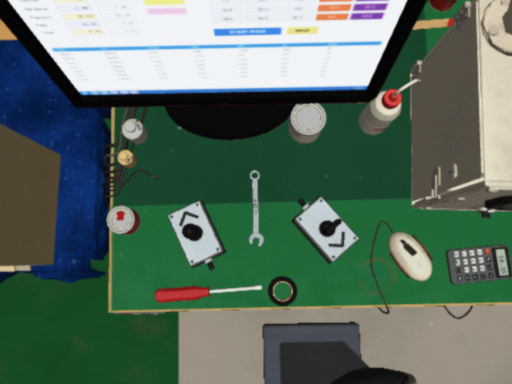

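View pics/scene1.png

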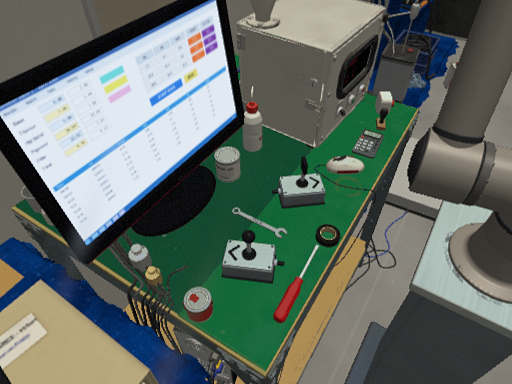

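Paddle box: plate around (325,229) in the top view, chevron at its lower right (340,240), aerial at its upper left (301,202). The ball box is at (196,233). So the push goes towards world -x, -y.

Run:
```python
from h import *
p=viewer.snapshot("top"); d=viewer.trace("paddle_box",p)[0]
w=world(p,d["pixels"]); m=w[(w[:,2]>.043)&(w[:,2]<.056)]
r=cv2.minAreaRect((m[:,:2]*1000).astype(np.float32)); print(r)
b=cv2.boxPoints(r); print(b)
t=w[w[:,2]>.12]; print(t.mean(0),len(t), cv2.minAreaRect((t[:,:2]*1000).astype(np.float32)))
s=monitor.get_state(); print(np.array(s["tcp_rot"]).round(4),s["tcp_pos"])
```

```text
((474.36993408203125, 61.00115966796875), (109.53009033203125, 69.24872589111328), 39.63921356201172)
[[410.108      52.727154 ]
 [454.2853     -0.5996895]
 [538.63184    69.27516  ]
 [494.45456   122.602005 ]]
[0.47413405 0.06130639 0.1278138 ] 112 ((474.25341796875, 60.815330505371094), (10.033041000366211, 32.81967544555664), 38.70139694213867)
[[ 0.9563  0.2925 -0.    ]
 [ 0.2925 -0.9563 -0.    ]
 [-0.     -0.     -1.    ]] [ 0.15356525 -0.50203011  0.22670925]
```

```bash
python3 -m creep '[1,0.032,-0.0289,0,0,0,0, 1,0.032,-0.0289,0,0,0,0, 1,0.032,-0.0289,0,0,0,0, 1,0.032,-0.0289,0,0,0,0, 1,0.032,-0.0289,0,0,0,0, 1,0.032,-0.0289,0,0,0,0, 1,0.032,-0.0289,0,0,0,0, 1,0.032,-0.0289,0,0,0,0]' 20
python3 -m creep '[1,0.032,-0.0289,0,0,0,0, 1,0.032,-0.0289,0,0,0,0, 1,0.032,-0.0289,0,0,0,0, 1,0.032,-0.0289,0,0,0,0, 1,0.032,-0.0289,0,0,0,0, 1,0.032,-0.0289,0,0,0,0, 1,0.032,-0.0289,0,0,0,0, 1,0.032,-0.0289,0,0,0,0]'
python3 -m creep '[1,0,0,0,0,0,-0.131, 1,0,0,0,0,0,-0.131, 1,0,0,0,0,0,-0.131, 1,0,0,0,0,0,0]'
python3 - <<'E'
from h import *
s=monitor.get_state(); print(np.array(s["tcp_rot"]).round(3),s["tcp_pos"],s["time_s"],s["joints"],s["grip_width"],s["contact_force"])
p=viewer.snapshot("wrist"); p["_s"]=s; cv2.imwrite("pics/w1.png",p["frame"])
for d in viewer.trace("paddle_tip",p)[:2]:
    w=world(p,d["pixels"]); t=w[w[:,2]>.12]; print(d["score"],d["pixel"],t.mean(0),len(t))
B=np.array([-np.cos(np.radians(39.3)),-np.sin(np.radians(39.3))]); c=np.array([.4743,.061])
e=s["tcp_pos"][:2]-c; print("box frame",e@B,e@np.array([-B[1],B[0]]))
E
```

```text
time_s: 1.5
tcp_pos: [0.3313, -0.2049, 0.2269]
tcp_rot: [[0.956, 0.292, 0.001], [0.292, -0.956, -0.001], [0.0, 0.001, -1.0]]
contact_force: [0.6, -1.5, 0.3]
grip_width: 0.0165
grip_force: 0.0
time_s: 2.5
tcp_pos: [0.5086, 0.0912, 0.2268]
tcp_rot: [[0.956, 0.293, 0.0], [0.293, -0.956, -0.0], [0.0, 0.0, -1.0]]
contact_force: [0.4, -1.1, -0.8]
grip_width: 0.0001
grip_force: 0.0
time_s: 3.0
tcp_pos: [0.5079, 0.0899, 0.2267]
tcp_rot: [[0.772, 0.636, -0.0], [0.636, -0.772, -0.0], [-0.0, 0.0, -1.0]]
contact_force: [-0.3, -0.5, 0.1]
grip_width: 0.0005
grip_force: 0.0
[[ 0.772  0.636 -0.   ]
 [ 0.636 -0.772 -0.   ]
 [-0.     0.    -1.   ]] [0.50793227 0.08990558 0.22668067] 3.0 [ 1.52370394e+00  1.86386216e+01  8.87452104e+01 -6.11329057e-03
  7.26172527e+01  5.20643432e+01] 0.0005246024741296068 [-0.33761888 -0.452972    0.13241247]
0.97 [255.2, 228.4] [0.51947976 0.09324989 0.22950153] 10
box frame -0.044334249265157874 -0.0010662630410039307
```

View pics/w1.png

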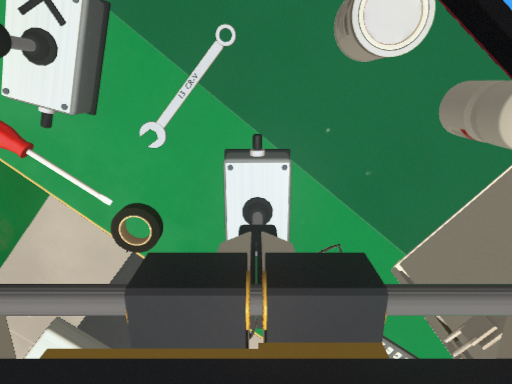

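Well aligned: the aerial is at (257,142), the boot at (258,212) and the paddle at (258,232), just ahead of the fingers. Lowering now behind the paddle, on the aerial side.

```bash
python3 -m creep '[1,0,0,0.033,0,0,0, 1,0,0,0.033,0,0,0, 1,0,0,0.033,0,0,0, 1,0,0,0.032,0,0,0, 1,0,0,0,0,0,0]'
python3 -m creep '[1,-0.007,0,0,0,0,0, 1,-0.007,0,0,0,0,0, 1,-0.007,0,0,0,0,0, 1,-0.007,0,0,0,0,0, 1,-0.007,0,0,0,0,0, 1,-0.005,0,0,0,0,0, 1,0,0,0,0,0,0]'
```

```text
time_s: 3.72
tcp_pos: [0.5064, 0.0897, 0.0939]
tcp_rot: [[0.773, 0.635, -0.005], [0.635, -0.773, -0.0], [-0.004, -0.003, -1.0]]
contact_force: [0.8, -0.6, 0.5]
grip_width: 0.0006
grip_force: 0.0
time_s: 4.6
tcp_pos: [0.4772, 0.0642, 0.0958]
tcp_rot: [[0.772, 0.636, 0.001], [0.636, -0.772, -0.0], [0.0, 0.0, -1.0]]
contact_force: [0.5, 0.7, 0.5]
grip_width: 0.0004
grip_force: 0.9
```

```bash
python3 -m creep '[1,-0.006,0,0,0,0,0, 1,-0.006,0,0,0,0,0, 1,-0.004,0,0,0,0,0, 1,0,0,0,0,0,0]'
python3 - <<'E'
from h import *
s=monitor.get_state()
B=np.array([-np.cos(np.radians(39.3)),-np.sin(np.radians(39.3))]); c=np.array([.4743,.061])
print("tcp x",(s["tcp_pos"][:2]-c)@B,"F",np.array(s["contact_force"])[:2]@B)
for n in("top","scene"):
    p=viewer.snapshot(n); cv2.imwrite(f"pics/{n}2.png",cv2.resize(p["frame"][120:280,220:420],None,fx=3,fy=3))
E
```

```text
time_s: 5.1
tcp_pos: [0.4648, 0.0541, 0.0959]
tcp_rot: [[0.772, 0.636, 0.001], [0.636, -0.772, -0.0], [0.0, 0.0, -1.0]]
contact_force: [3.4, 2.5, 0.7]
grip_width: 0.0009
grip_force: 1.8
tcp x 0.011730558136676464 F -4.209023811763002
```

View pics/scene2.png

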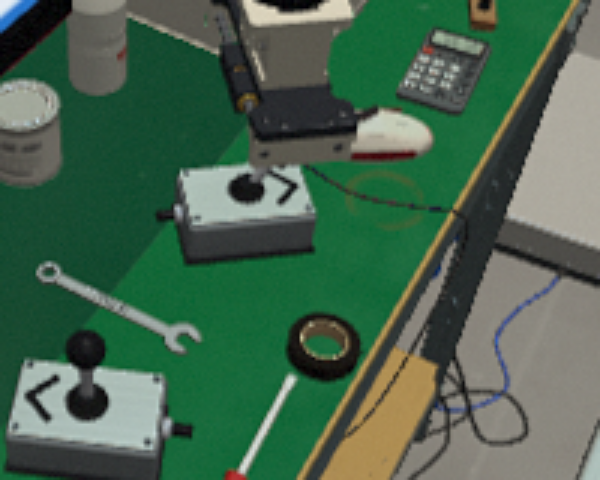

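The stem at (258,172) leans towards the chevron at (287,185), and the force of 4.2 N is close to the full-lean value. Pushing on to the stop.

```bash
python3 -m creep '[1,-0.002,0,0,0,0,0, 1,0,0,0,0,0,0]'
python3 -m creep '[1,-0.002,0,0,0,0,0, 1,0,0,0,0,0,0]' | grep -E 'pos|force'
python3 -m creep '[1,-0.002,0,0,0,0,0, 1,0,0,0,0,0,0]'| grep -E 'pos|force'
```

```text
time_s: 5.45
tcp_pos: [0.4633, 0.0529, 0.0957]
tcp_rot: [[0.771, 0.636, 0.0], [0.636, -0.771, -0.0], [0.0, 0.0, -1.0]]
contact_force: [4.0, 3.5, 0.2]
grip_width: 0.0003
grip_force: 1.9
tcp_pos: [0.4618, 0.0517, 0.0957]
contact_force: [4.3, 3.9, -0.3]
grip_force: 2.0
tcp_pos: [0.4608, 0.0508, 0.0959]
contact_force: [5.7, 5.1, -0.5]
grip_force: 3.0
```

```bash
python3 -m creep '[1,-0.002,0,0,0,0,0, 1,0,0,0,0,0,0]'| grep -E 'pos|force'
python3 -m creep '[1,-0.001,0,0,0,0,0, 1,0,0,0,0,0,0]'| grep -E 'pos|force'
```

```text
tcp_pos: [0.4605, 0.0502, 0.0963]
contact_force: [8.2, 8.6, 0.4]
grip_force: 4.9
tcp_pos: [0.4604, 0.0498, 0.0965]
contact_force: [9.3, 10.8, -0.5]
grip_force: 5.9
```

The force is climbing (14 N) with no further travel, so the lever is at its stop. Hold it there for 1.5 s.

```bash
python3 -m creep '[1,0,0,0,0,0,0,1,0,0,0,0,0,0,1,0,0,0,0,0,0,1,0,0,0,0,0,0,1,0,0,0,0,0,0,1,0,0,0,0,0,0,1,0,0,0,0,0,0,1,0,0,0,0,0,0]'| grep -E 'time|pos|force'
python3 -m creep '[1,0,0,0,0,0,0,1,0,0,0,0,0,0,1,0,0,0,0,0,0,1,0,0,0,0,0,0]'| grep -E 'time|pos|force'
python3 -m creep '[1,0.01,0,0,0,0,0,1,0.015,0,0,0,0,0,1,0.02,0,0,0,0,0,1,0.02,0,0,0,0,0,1,0.01,0,0,0,0,0,1,0,0,0,0,0,0]'| grep -E 'time|pos|force'
python3 -m creep '[1,0,0,-0.03,0,0,0,1,0,0,-0.04,0,0,0,1,0,0,-0.04,0,0,0,1,0,0,-0.02,0,0,0,1,0.03,0,0,0,0,0,1,0.03,0,0,0,0,0,1,0,0,0,0,0,0,1,0,0,0,0,0,0]'| grep -E 'time|pos|force'
python3 - <<'E'
from h import *
p=viewer.snapshot("scene"); cv2.imwrite("pics/scene3.png",cv2.resize(p["frame"][120:280,220:420],None,fx=3,fy=3))
for l in("paddle_tip","ball_lever"):
    d=viewer.trace(l,p)[0]; w=world(p,d["pixels"]); w=w[w[:,2]>.1]; print(l,d["score"],w.mean(0),w.max(0))
print(monitor.get_state()["joint_vel"])
E
```

```text
time_s: 7.45
tcp_pos: [0.4603, 0.0498, 0.0965]
contact_force: [9.3, 10.9, -0.1]
grip_force: 5.9
time_s: 7.95
tcp_pos: [0.4603, 0.0498, 0.0965]
contact_force: [9.8, 11.4, -0.1]
grip_force: 5.9
time_s: 8.7
tcp_pos: [0.5153, 0.0964, 0.0951]
contact_force: [0.4, -0.5, -0.4]
grip_force: 0.0
time_s: 9.7
tcp_pos: [0.5609, 0.1338, 0.2252]
contact_force: [-0.4, 0.2, -0.4]
grip_force: 0.0Traceback (most recent call last):
  File "<stdin>", line 4, in <module>
IndexError: list index out of range
```

View pics/scene3.png

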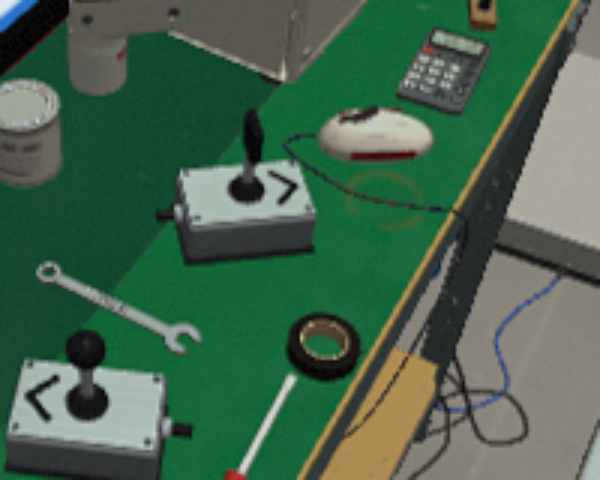

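The paddle is upright again at (253,135), the arm is clear, and the ball lever at (87,348) is untouched.

```bash
python3 -c "from cell import finish_job; print(finish_job())"
```

```text
the job is handed in; nothing more can be done
None
```

I pushed the paddle lever to its stop at the arrowhead end, held it there for more than 1.5 s and let it spring back upright; the ball lever was not touched, and the job is handed in.

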